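# Feed a glass slab under the grinder guard with the push stick

## Task

Take the orange push stick from its black mat and, with its nose behind the green glass slab, feed the slab along the channel and under the low yellow guard of the blue grinder until it sits fully home against the red face of the depth stop, which you must find by feel. Press it on the stop with about 10 newtons beyond what it takes to slide it, hold that for a second, and never press the stop with more than 20. Then draw the stick out and put it back on its mat; keep the fingers off the glass, do not drop the stick, and leave everything else where it is.

Things in the scene. Friction and masses are not known exactly. Their poses are not given: they have to be found in the camera images.
- grinder: Fixed grinder: blue housing, white grated deck, its top 100 mm above this origin (on the table, under the channel's centre line). x axis = feed direction (roughly world +y), z up. Deck spans x -193 to +173 mm, y +-113 mm. Along the x axis runs a channel between aluminium fences 9 mm high, x -60 to +160 mm, inner faces y +-28 mm.
- guard_mouth (a point): Middle of the guard's opening at deck level, 20 mm along the grinder's x. The yellow guard covers the channel from here on for 140 mm: opening 18 mm high, 56 mm wide between the fences; cheeks out to 42 mm either side; roof top 23 mm above the deck. Only the stick's nose fits in behind the slab.
- roller_line (a point): Deck point under a sprung black roller across the channel, 90 mm along the grinder's x. It stands 8 mm over the deck: as the slab's front edge lifts it the push needed rises for a moment to about 7 to 11 N, after that the slab rubs on at about 4 to 7 N, and this grip keeps it where it is left. This is not the stop.
- depth_stop: Dark steel clamp block of the depth stop, at the end of the channel under the guard, fixed; origin at deck level in its middle, 162 mm along the grinder's x. From it a rod reaches back towards the mouth with a red face plate (50 mm wide, 12 mm high) that the slab meets. The rod is set differently each time, face 25 to 50 mm before this origin: not measured, to be felt. The face gives about 1 mm per 6 N.
- glass_mid (a point): Centre of the green glass slab, 60 mm long (x, along the channel) x 50 mm wide x 10 mm thick, about 75 g, lying on the deck between the fences before the guard. Home when its front edge rests on the red face.
- glass: The green glass slab itself; origin at the centre of its underside.
- stick_mid (a point): Centre of the handle block of the orange push stick (half-way up, 22.5 mm above its underside). The handle is 70 mm long (x) x 22 mm wide (y) x 45 mm high. A nose 110 mm long, 20 mm wide, 8 mm thick runs on from the handle along +x, flush with the underside: the nose's end is 145 mm ahead of this point. Rigid, about 90 g. To be gripped across the handle from above.
- stick: The push stick itself; origin on the underside, below the centre of the handle; x towards the nose's end.
- mat: Black rubber mat, fixed, 240 x 100 mm, 4 mm thick, where the stick lies at the start; origin at the centre of its underside on the table, x along its length. The stick is back when it lies flat with its handle and nose on the mat: the handle's centre is then about 55 mm from the mat's centre.
- offcut_amber: Bystander: amber glass offcut 40 x 30 x 8 mm on the grinder's deck.
- offcut_red: Bystander: red glass offcut 30 x 35 x 8 mm on the grinder's deck.
- jar: Bystander: amber jar, 56 mm across, 60 mm high.
- spool: Bystander: metal solder spool, 48 mm across, 50 mm high.
- pot: Bystander: small white pot, 70 mm across, 60 mm high.
- cutter: Bystander: red-handled hand tool 170 mm long.
- pliers: Bystander: red pliers 150 mm long.
- tape: Bystander: yellow tape measure case 60 x 30 x 60 mm.
Not all that is in view belongs to the job. Of the things like the stick, leave any that is purple; of the rest the larger one is meant.

How it is judged:
By the outcome, as a careful person would: the job done as asked, in the order asked, and still so for the second after the job is handed in, with the robot touching nothing.
It also fails if it takes over 72 s, if anything falls off the work surface, if the arm or the gripper's body presses on something with over 40 N, if the wrist force passes 120 N, or if a joint passes its speed limit or range.

## Robot

A 6-joint arm with a two-finger parallel gripper is mounted at the origin on the work surface. World frame = base frame: x ahead of the robot, y to its left, z up, the work surface at z = 0. Lengths are in mm, angles in rad, forces in N, time in s.
With the tool pointing down it reaches from about 325 to 850 mm from the base axis. Payload 15.5 kg.
Tool frame: the origin (TCP) lies at the very end of the fingers, on their centre line; the grasp point (between the pads) lies pinch_z behind it (pinch_z is the distance from the TCP to the grasp point, in mm); z points along the fingers, y is the direction in which the jaws open and shut (so a half turn about z gives the same grasp; the last joint's range is limited). The gripper opens to 91 mm and grips with 3 to 60 N. Pads are 32 mm wide; open, the fingers measure 118 mm over their backs; the gripper's body (76 mm by 178 mm) begins 60 mm behind the grasp point.
Start: joints at [-0.096, 0.494, 1.345, -0, 1.302, -0.096], TCP at [625.001, 0.003, 177.215] pointing down, gripper open.
Joint ranges: [-2.91, 2.91], [-0.82, 2.16], [0.22, 2.67], [-1.22, 4.37], [0.12, 2.79], [-3.08, 3.08]. Speed limits (rad/s): [1.89, 1.89, 2.57, 3.01, 3.01, 3.01].

## Interface

Orientations are given as a rotation vector (axis times angle).
In Python, from bench import sense, grab_frame, calibration, hand_in, boxes_of, mark_of, pinch_z gives the robot as it stands. The module is installed in compiled form; this text tells all that it offers.
- The arm moves only by the shell command python3 -m handwheel 'ROWS' [OPENING]. ROWS is JSON, a list of rows, each a list of 2 entries, a list of its own where there are three numbers: the shift along the tool's x, y, z as a fraction of full scale, then the turn, a rotation vector about the tool's x, y, z as a fraction of full scale. A call has 1 to 5 rows; each row shifts and turns the commanded pose from where the row before left it, along the tool's axes as they then stand; what a row does not reach is not made up. Full scale, the value 1, is 200 mm for a shift and 90 degrees for a turn. A row lasts 1/12 s, in which the tool goes at most 41.7 mm and 7.16 degrees, less where a joint would pass 70% of its speed; a pose out of reach is approached as far as the arm can. A call with a number of a shift or a turn outside -1 to 1 is refused whole. A call with a gripper value outside its range is refused whole. OPENING is the gripper command: -1 is shut, 1 is fully open, values between are in proportion, set as the call begins (- or left out, the last holds). The fingers move at their own pace and stop on an object; the grip force is fixed at half the most. Time passes only in rows, so rows that do not move let the fingers close. It gives the time, the measured TCP pose, the force and the opening at its end, in the units of the state.
- sense(): the state, without advancing time (a new reading comes with each control period).
- grab_frame(name): name is "scene" or "side" or "wrist"; returns the picture (420x560x3 uint8, blue, green, red); there is no depth.
- calibration(name): a dict with "fov_y" (degrees; the focal length in pixels is half the picture's height over the tangent of half this angle, whatever the lens; pixels are square), "cx", "cy" (the principal point, pixels), "R" (3x3) and "t" (3): a world point X has camera coordinates R X + t. Camera axes: x right, y down, z forward; pixel columns grow to the right and rows downward; lengths in mm; the calibration is good to about 2 mm. A picture is of the moment at which its call begins: read the wrist's pose just before it. calibration takes no time and is no camera call; for the wrist camera it gives the pose at the moment of the call.
- hand_in(): hands the job in, once; it reports no verdict.
Trained networks look in the newest picture that a camera, given by its name, has taken for a name from the list of things; names that differ only in an ending like _2 or _b are one class to them, and where a whole thing is asked for, a point or a joint stands for the part that bears it (a point fixed in the world has none). Each returns a list of dicts, best first, with "confidence" (0 to 1); they miss things now and then, are a little off and sometimes report something else, mostly with a low value. They report only what shows in the picture. A call takes as long as a camera call. They do not tell look-alikes from the thing itself.
- boxes_of(camera, label): "bbox" ([left, top, right, bottom] in pixels, round what is visible of it).
- mark_of(camera, label): "point" ([row, column] in pixels: a listed point, or the origin of a listed thing).
The state is a dict: "time_s": time; "joint_positions": joint angles; "qvel": joint speeds; "tau": joint torques, N m; "ee_pos": TCP position; "tcp_rot": TCP orientation; "ft_force": force on the tool from outside, world axes, zero at the start; "wrist_torque": the same for the moment, N m; "finger_gap": finger opening in mm.
Only numpy, scipy, OpenCV 4.12 (cv2) and the standard library are available. Lean on these libraries where they do the work, as an engineer would, in place of code of your own. Each camera call takes 0.05 s, during which the arm holds its last target. There are 200 camera calls.

## Working session

There is one attempt and no reset: what is moved stays moved. The work goes in short steps, Python scripts to look and compute and a shell command to move; the robot and the scene stay as the last step left them, time stands still between calls to the robot, and variables do not carry over. Pictures are saved under pics/ and viewed, about 8 in all and at most 12, crops included, and the job is handed in when it is done.

```bash
mkdir -p pics; cat > h.py <<'E'
import numpy as np,cv2
from bench import *
def ray(cam,pt):
    c=calibration(cam);R=np.array(c['R']);t=np.array(c['t']);f=210/np.tan(np.radians(c['fov_y'])/2)
    d=R.T@np.array([(pt[1]-c['cx'])/f,(pt[0]-c['cy'])/f,1]);return -R.T@t,d
def at(cam,pt,z):
    o,d=ray(cam,pt);return o+d*(z-o[2])/d[2]
def proj(cam,X):
    c=calibration(cam);p=np.array(c['R'])@np.array(X)+np.array(c['t']);f=210/np.tan(np.radians(c['fov_y'])/2)
    return [f*p[1]/p[2]+c['cy'],f*p[0]/p[2]+c['cx']]
E
python3 - <<'E'
from h import *
s=sense();print(s['time_s'],s['tcp_rot'],s['finger_gap'],pinch_z,s['ft_force'])
ims=[]
for c in ['scene','side']:
    im=grab_frame(c);cv2.imwrite(f'pics/{c}0.png',im)
    k=calibration(c);print(c,k['fov_y'],k['cx'],k['cy'],-np.array(k['R']).T@np.array(k['t']))
    for n,z in [('grinder',0),('guard_mouth',100),('roller_line',100),('depth_stop',100),('glass_mid',105),('stick_mid',26.5),('stick',4),('mat',0)]:
        for m in mark_of(c,n)[:3]: print(c,n,np.round(m['point']),round(m['confidence'],2),np.round(at(c,m['point'],z)))
E
```

```text
0.0 [-2.22067998e+00 -2.22073636e+00  1.28229235e-03] 91.08879856978508 18.8 [-0.77133008  0.33004707  0.65024651]
scene 50.782457657285235 289.0520918469479 207.54226076224631 [1275.81573742  547.26224225  844.82949532]
scene grinder [263. 316.] 0.57 [560. 118.  -0.]
scene guard_mouth [234. 324.] 0.69 [549. 132. 100.]
scene guard_mouth [264. 317.] 0.34 [647. 172. 100.]
scene roller_line [246. 353.] 0.8 [549. 215. 100.]
scene roller_line [312. 264.] 0.28 [828. 154. 100.]
scene depth_stop [258. 377.] 0.46 [553. 281. 100.]
scene glass_mid [230. 311.] 0.64 [560. 101. 105.]
scene stick_mid [184. 216.] 0.87 [ 459. -323.   26.]
scene stick_mid [164. 212.] 0.6 [ 380. -417.   26.]
scene stick [184. 214.] 0.72 [ 441. -356.    4.]
scene stick [189. 214.] 0.71 [ 464. -335.    4.]
scene stick [168. 213.] 0.61 [ 371. -423.    4.]
scene mat [283. 215.] 0.66 [763. -59.   0.]
scene mat [199. 222.] 0.62 [ 483. -282.    0.]
scene mat [265. 333.] 0.18 [542. 159.   0.]
side 49.059162520847565 274.23256778940737 207.35628160415183 [  134.95683747 -1143.02204138   843.71055587]
side grinder [209. 281.] 0.59 [543. 107.   0.]
side guard_mouth [180. 280.] 0.7 [546. 130. 100.]
side roller_line [221. 363.] 0.72 [ 700. -171.  100.]
side roller_line [169. 278.] 0.68 [561. 206. 100.]
side roller_line [161. 271.] 0.32 [556. 270. 100.]
side depth_stop [224. 364.] 0.6 [ 698. -186.  100.]
side depth_stop [162. 269.] 0.44 [547. 265. 100.]
side glass_mid [183. 285.] 0.6 [554.  97. 105.]
side glass_mid [164. 297.] 0.28 [632. 208. 105.]
side stick_mid [322. 200.] 0.96 [ 195. -351.   26.]
side stick_mid [336. 278.] 0.9 [ 358. -445.   26.]
side stick_mid [289. 304.] 0.77 [ 469. -317.   27.]
side stick [300. 303.] 0.94 [ 463. -330.    4.]
side stick [337. 280.] 0.92 [ 368. -432.    4.]
side mat [291. 302.] 0.8 [ 472. -295.    0.]
side mat [300. 304.] 0.33 [ 465. -329.    0.]
```

View pics/scene0.png

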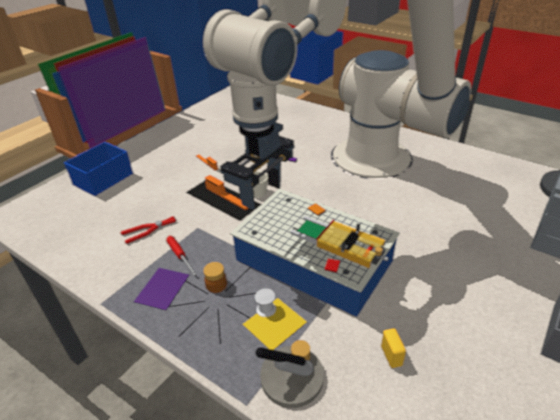

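View pics/side0.png

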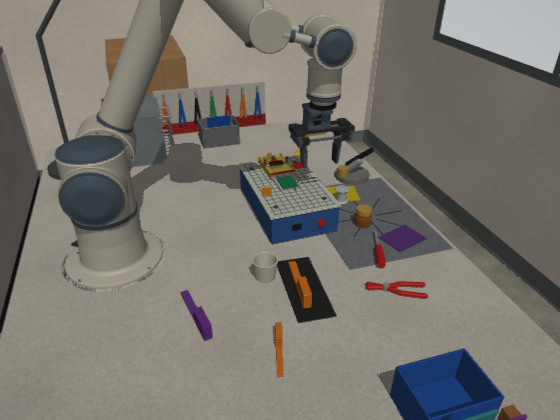

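Orange stick lies on the black mat (scene ≈(225,195), side ≈(302,290)), nose pointing towards the grinder. The pot stands next to it at (265,267) in side, and the purple and the thin orange look-alikes lie off the mat. Moving above it for a wrist view.

```bash
python3 -m handwheel '[[[-0.17,-0.085,-0.04],[0,0,0]],[[-0.17,-0.085,-0.04],[0,0,0]],[[-0.17,-0.085,-0.04],[0,0,0]],[[-0.17,-0.085,-0.04],[0,0,0]],[[-0.17,-0.085,-0.04],[0,0,0]]]' 1
python3 -m handwheel '[[[-0.17,-0.085,-0.04],[0,0,0]],[[-0.17,-0.085,-0.04],[0,0,0]],[[-0.17,-0.085,-0.04],[0,0,0]],[[-0.1,-0.085,-0.04],[0,0,0]],[[0,0,0],[0,0,0]]]'
python3 - <<'E'
from h import *
im=grab_frame('wrist');cv2.imwrite('pics/w1.png',im)
k=calibration('wrist');print(k['fov_y'],-np.array(k['R']).T@np.array(k['t']),np.round(k['R'],2))
for n,z in [('stick_mid',26.5),('stick',4),('mat',0)]:
    for m in mark_of('wrist',n)[:3]: print(n,np.round(m['point']),round(m['confidence'],2),np.round(at('wrist',m['point'],z)))
E
```

```text
time_s: 1.32
ee_pos: [539.0, -171.3, 217.7]
tcp_rot: [2.221, 2.222, 0.0]
ft_force: [0.5, -1.5, -0.1]
finger_gap: 91.4
time_s: 1.73
ee_pos: [470.0, -296.1, 250.7]
tcp_rot: [2.224, 2.216, -0.002]
ft_force: [-0.1, -1.0, 0.4]
finger_gap: 91.0
68.34876950083478 [ 471.89152962 -226.81095912  457.84321531] [[ 1.   -0.    0.  ]
 [-0.   -0.97  0.24]
 [ 0.   -0.24 -0.97]]
stick_mid [200. 274.] 0.86 [ 469. -316.   26.]
stick_mid [268. 209.] 0.84 [ 371. -420.   26.]
stick_mid [169. 285.] 0.45 [ 484. -272.   26.]
stick [219. 101.] 0.86 [ 206. -349.    4.]
stick [198. 274.] 0.75 [ 470. -316.    4.]
stick [265. 209.] 0.68 [ 367. -424.    4.]
mat [171. 284.] 0.69 [ 485. -277.    0.]
```

View pics/w1.png

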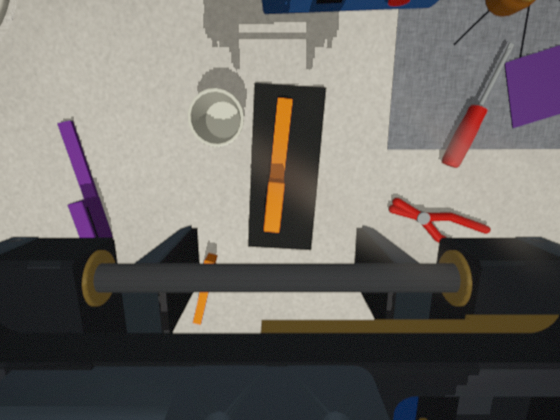

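The wrist view shows the stick on the mat: nose tip near (285,98), handle's rear end near (271,232), and the pot at (217,117), clear of the jaws. Next I segment it for the exact line, and refine the grinder from the fixed cameras.

```bash
python3 - <<'E'
from h import *
im=cv2.imread('pics/w1.png');b=cv2.cvtColor(im,cv2.COLOR_BGR2HSV)
m=cv2.inRange(b,(5,150,150),(22,255,255));m[:, :240]=0;m[:,300:]=0;m[240:]=0
ys,xs=np.nonzero(m);print(ys.min(),ys.max())
rows=[(r,xs[ys==r].min(),xs[ys==r].max()+1) for r in range(ys.min(),ys.max()+1) if (ys==r).sum()>4]
for r,l,g in rows[::6]+rows[-4:]: 
    z=12 if r<160 else 49
    p=at('wrist',(r+.5,l),z);q=at('wrist',(r+.5,g),z);print(r,l,g,np.round((p+q)/2,1),round(q[0]-p[0],1))
k=cv2.inRange(b,(0,0,0),(180,255,60));k[:75]=0;k[255:]=0;k[:,:240]=0;k[:,335:]=0
k=cv2.bitwise_or(k,m);k=cv2.morphologyEx(k,cv2.MORPH_CLOSE,np.ones((9,9)))
n,l,st,_=cv2.connectedComponentsWithStats(k);i=1+st[1:,4].argmax()
box=cv2.boxPoints(cv2.minAreaRect(np.argwhere(l==i)[:,::-1].astype(np.float32)))
P=[at('wrist',(c[1],c[0]),4) for c in box];print(np.round(P,1),np.mean(P,0))
g=cv2.imread('pics/scene0.png')[170:320,220:410];cv2.imwrite('pics/sc.png',cv2.resize(g,None,fx=4,fy=4,interpolation=cv2.INTER_CUBIC))
g=cv2.imread('pics/side0.png')[140:245,230:350];cv2.imwrite('pics/sd.png',cv2.resize(g,None,fx=5,fy=5,interpolation=cv2.INTER_CUBIC))
E
```

```text
98 232
98 278 285 [ 479.9 -176.4   12. ] 9.5
104 277 292 [ 484.  -184.1   12. ] 20.5
110 277 291 [ 483.4 -191.9   12. ] 19.2
116 276 291 [ 482.7 -199.8   12. ] 20.6
122 275 290 [ 481.4 -207.7   12. ] 20.7
128 275 289 [ 480.7 -215.7   12. ] 19.4
134 274 289 [ 480.1 -223.8   12. ] 20.9
140 274 288 [ 479.4 -232.    12. ] 19.6
146 273 287 [ 478.  -240.2   12. ] 19.7
152 272 287 [ 477.3 -248.5   12. ] 21.2
158 272 286 [ 476.6 -256.9   12. ] 19.9
164 272 285 [ 475.7 -261.9   49. ] 17.0
171 272 283 [ 474.4 -271.1   49. ] 14.5
184 268 284 [ 472.4 -288.3   49. ] 21.3
190 268 284 [ 472.4 -296.4   49. ] 21.4
196 267 283 [ 471.  -304.6   49. ] 21.5
202 267 283 [ 471.  -312.8   49. ] 21.6
208 266 282 [ 469.6 -321.1   49. ] 21.7
214 265 281 [ 468.2 -329.5   49. ] 21.8
220 265 281 [ 468.2 -338.    49. ] 21.9
226 264 280 [ 466.8 -346.6   49. ] 22.0
228 264 280 [ 466.8 -349.4   49. ] 22.0
229 264 280 [ 466.8 -350.9   49. ] 22.1
230 264 279 [ 466.1 -352.3   49. ] 20.7
231 265 279 [ 466.8 -353.8   49. ] 19.3
[[ 424.  -389.7    4. ]
 [ 443.9 -155.2    4. ]
 [ 539.2 -160.9    4. ]
 [ 532.1 -397.     4. ]] [ 484.80405146 -275.6878028     4.        ]
```

View pics/sc.png

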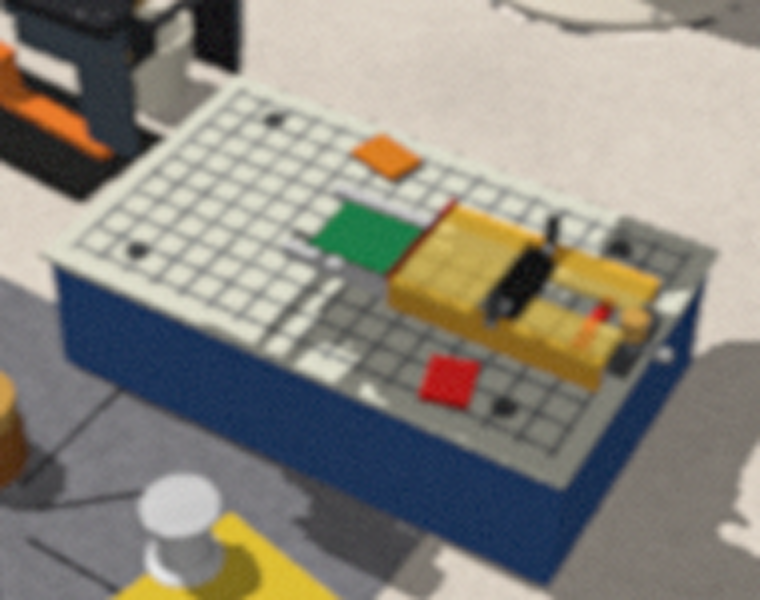

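The crop shows the slab (≈(365,237)) before the guard (mouth edge ≈(450,205)–(390,280)), the amber and red offcuts beside the channel. The stick is measured: handle centre (470,-319), heading 5.6° clockwise of +y, length to the tip 144 (given 145). Aligning above it.

```bash
python3 -m handwheel '[[[-0.115,0,0.1],[0,0,0.062]],[[0,0,0.2],[0,0,0]],[[0,0,0.2],[0,0,0]],[[0,0,0.2],[0,0,0]],[[0,0,0],[0,0,0]]]'
python3 -m handwheel '[[[0,0,0],[0,0,0]],[[0,0,0],[0,0,0]]]'; python3 -c "
from bench import *
from scipy.spatial.transform import Rotation as R
print(R.from_rotvec(sense()['tcp_rot']).as_matrix().round(4),sense()['ee_pos'])"
```

```text
time_s: 2.35
ee_pos: [469.1, -311.0, 102.6]
tcp_rot: [-2.317, -2.105, 0.002]
ft_force: [-1.1, 0.9, -1.6]
finger_gap: 90.9
time_s: 2.52
ee_pos: [473.3, -315.1, 111.1]
tcp_rot: [2.325, 2.111, 0.0]
ft_force: [-0.2, -0.3, 0.7]
finger_gap: 91.3
[[ 9.620e-02  9.954e-01  1.300e-03]
 [ 9.954e-01 -9.620e-02 -1.000e-03]
 [-9.000e-04  1.400e-03 -1.000e+00]] [ 473.275197   -315.06607769  111.06179171]
```

```bash
for i in 1 2 3; do python3 -m handwheel '[[[0,0,0],[0,0,0]]]'|grep ee_pos; done
```

```text
ee_pos: [473.6, -315.7, 111.7]
ee_pos: [473.3, -315.7, 111.5]
ee_pos: [472.8, -315.5, 110.9]
```

```bash
python3 -m handwheel '[[[-0.019,-0.016,0.15],[0,0,0]],[[0,0,0.15],[0,0,0]],[[0,0,0.1],[0,0,0]],[[0,0,0.06],[0,0,0]],[[0,0,0],[0,0,0]]]'
python3 -m handwheel '[[[0,0,0],[0,0,0]],[[0,0,0],[0,0,0]],[[0,0,0],[0,0,0]]]'
python3 -m handwheel '[[[0,0,0],[0,0,0]],[[0,0,0],[0,0,0]],[[0,0,0],[0,0,0]],[[0,0,0],[0,0,0]],[[0,0,0],[0,0,0]]]' -1
python3 -m handwheel '[[[0,0,0],[0,0,0]],[[0,0,0],[0,0,0]],[[0,0,0],[0,0,0]],[[0,0,0],[0,0,0]],[[0,0,0],[0,0,0]]]'
```

```text
time_s: 3.18
ee_pos: [467.5, -317.8, 15.6]
tcp_rot: [-2.325, -2.109, 0.001]
ft_force: [-0.5, 0.2, 0.2]
finger_gap: 91.2
time_s: 3.43
ee_pos: [469.2, -319.1, 18.6]
tcp_rot: [2.325, 2.109, 0.0]
ft_force: [0.7, -0.2, 0.3]
finger_gap: 91.3
time_s: 3.85
ee_pos: [468.5, -318.5, 17.3]
tcp_rot: [2.327, 2.111, 0.0]
ft_force: [0.3, -0.9, -0.7]
finger_gap: 60.7
time_s: 4.27
ee_pos: [468.4, -318.5, 17.2]
tcp_rot: [-2.327, -2.111, -0.0]
ft_force: [0.3, 0.6, -0.1]
finger_gap: 27.8
```

```bash
python3 -m handwheel '[[[0,0,0],[0,0,0]],[[0,0,0],[0,0,0]],[[0,0,0],[0,0,0]],[[0,0,0],[0,0,0]]]'
python3 -m handwheel '[[[0,0,-0.05],[0,0,0]],[[0,0,-0.15],[0,0,0]],[[0,0,-0.2],[0,0,0]],[[0,0,-0.2],[0,0,0]],[[0,0,-0.2],[0,0,0]]]'
python3 -m handwheel '[[[0,0,-0.1],[0,0,0]],[[0.17,0.04,0],[0,0,0]],[[0,0,0],[0,0,0]],[[0,0,0],[0,0,0]],[[0,0,0],[0,0,0]]]'
```

```text
time_s: 4.6
ee_pos: [468.5, -318.5, 17.2]
tcp_rot: [2.327, 2.111, 0.0]
ft_force: [-1.1, 0.1, -0.5]
finger_gap: 1.8
time_s: 5.02
ee_pos: [468.0, -318.1, 179.8]
tcp_rot: [-2.327, -2.111, 0.0]
ft_force: [1.4, -0.8, -0.4]
finger_gap: 0.3
time_s: 5.43
ee_pos: [479.5, -285.3, 197.5]
tcp_rot: [2.326, 2.111, -0.0]
ft_force: [-0.3, -1.2, -0.3]
finger_gap: 0.7
```

The gripper closed on nothing (gap 0.5). Looking.

```bash
python3 - <<'E'
from h import *
s=sense();print(s['ee_pos'])
im=grab_frame('wrist');sd=grab_frame('side')
for n in ['stick_mid','mat']:
  for c in ['wrist','side']:
    for m in mark_of(c,n)[:2]: print(c,n,np.round(m['point']),round(m['confidence'],2),np.round(at(c,m['point'],26.5 if n!='mat' else 0)))
print([np.round(proj('wrist',p)) for p in [(469.7,-319,49),(484,-176,12)]],[np.round(proj('side',p)) for p in [(469.7,-319,26),(484,-176,12),s['ee_pos']]])
cv2.imwrite('pics/w2.png',np.hstack([im[:,130:430],cv2.resize(sd[140:350,180:380],None,fx=2,fy=2)]))
E
```

```text
[ 479.54068562 -285.26587057  197.49172646]
wrist stick_mid [260.  71.] 0.96 [ 203. -352.   26.]
wrist stick_mid [223. 270.] 0.86 [ 467. -327.   26.]
side stick_mid [322. 200.] 0.87 [ 196. -351.   26.]
side stick_mid [338. 276.] 0.86 [ 354. -451.   26.]
wrist mat [180. 280.] 0.66 [ 486. -277.    0.]
side mat [286. 304.] 0.96 [ 486. -279.    0.]
side mat [190. 267.] 0.6 [532. 244.   0.]
[array([222., 270.]), array([ 98., 271.])] [array([290., 304.]), array([260., 291.]), array([228., 306.])]
```

View pics/w2.png

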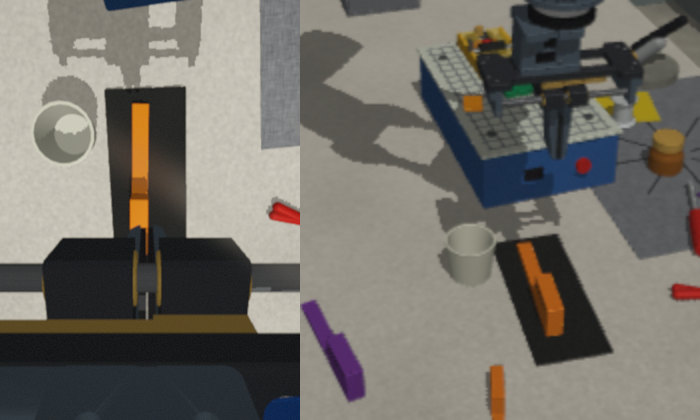

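The stick is unmoved and matches its projected position, but the fingertips look higher than the reported TCP. I check the real tip position by triangulation.

```bash
python3 - <<'E'
from h import *
s=sense();e=np.array(s['ee_pos']);print(e)
im=grab_frame('wrist');sd=grab_frame('side');sc=grab_frame('scene')
for c,i in [('wrist',im),('side',sd),('scene',sc)]:print(c,np.round(proj(c,e)),np.round(proj(c,e+[0,0,25])))
def crop(i,c):
    r,q=[int(v) for v in np.round(proj(c,e))]; r=min(r,380);k=i[r-45:r+45,q-45:q+45].copy();print(c,r-45,q-45);return cv2.resize(k,(260,260),interpolation=cv2.INTER_CUBIC)
cv2.imwrite('pics/t3.png',np.hstack([crop(im,'wrist'),crop(sd,'side'),crop(sc,'scene')]))
E
```

```text
[ 479.46997927 -285.7652787   196.96851803]
wrist [233. 275.] [246. 275.]
side [228. 306.] [220. 306.]
scene [144. 214.] [136. 213.]
wrist 188 230
side 183 261
scene 99 169
```

View pics/t3.png

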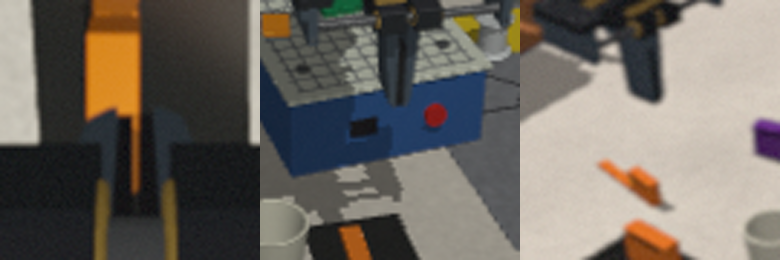

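```bash
python3 - <<'E'
from h import *
e=np.array([625,0,177.2])
for dz in (0,28):
  for dx in (-52,52): print(dz,dx,[np.round(proj(c,e+[dx,0,dz]),1) for c in('side','scene')])
a=cv2.imread('pics/side0.png')[105:195,280:370];b=cv2.imread('pics/scene0.png')[140:230,205:295]
cv2.imwrite('pics/t4.png',cv2.resize(np.hstack([a,b]),None,fx=4,fy=4,interpolation=cv2.INTER_CUBIC))
print(sense()['joint_positions'])
E
python3 -m handwheel '[[[-0.17,-0.04,0],[0,0,0]],[[0,0,0],[0,0,0]]]' 1
```

```text
0 -52 [array([176. , 301.9]), array([197.3, 274.6])]
0 52 [array([171.4, 333.7]), array([219.6, 248.7])]
28 -52 [array([167.8, 302.2]), array([188.3, 274.1])]
28 52 [array([163.2, 334.4]), array([210.3, 247.8])]
[-6.44007220e-01  3.80122562e-01  1.48500714e+00 -4.24100385e-06
  1.27671613e+00 -5.46362084e-01]
time_s: 6.05
ee_pos: [467.6, -322.0, 197.2]
tcp_rot: [2.327, 2.109, -0.002]
ft_force: [-0.4, -0.6, -0.2]
finger_gap: 10.9
```

View pics/t4.png

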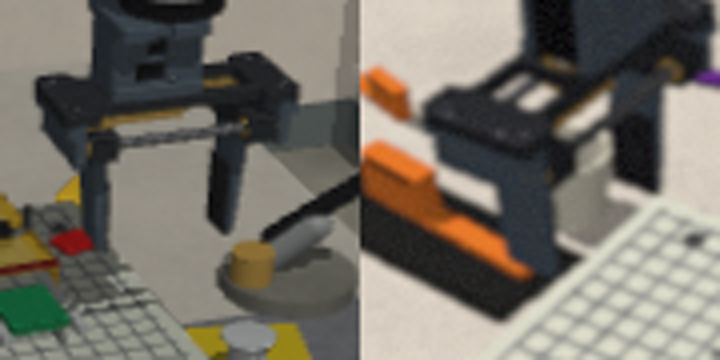

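In the start pictures the open fingertips (side cols 303/335, rows 167/163; scene rows 208/188) also sit about 28 mm above the reported TCP. So the true tips are about 28 mm short of it, and my first grasp was too high by that much. Regrasp at a reported z of about -11.

```bash
Z='[[[0,0,0],[0,0,0]],[[0,0,0],[0,0,0]],[[0,0,0],[0,0,0]],[[0,0,0],[0,0,0]],[[0,0,0],[0,0,0]]]'
python3 -m handwheel '[[[0,0,0],[0,0,0]],[[0,0,0],[0,0,0]],[[0,0,0],[0,0,0]],[[0,0,0],[0,0,0]],[[0,0,0],[0,0,0]]]' |tail -1
python3 -m handwheel '[[[0,0,0.1],[0,0,0]],[[0,0,0.15],[0,0,0]],[[0,0,0.15],[0,0,0]],[[0,0,0.15],[0,0,0]],[[0,0,0.1],[0,0,0]]]'
python3 -m handwheel '[[[0,0,0.1],[0,0,0]],[[0,0,0.1],[0,0,0]],[[0,0,0],[0,0,0]],[[0,0,0],[0,0,0]],[[0,0,0],[0,0,0]]]'
```

```text
finger_gap: 44.4
time_s: 6.88
ee_pos: [467.8, -317.4, 64.9]
tcp_rot: [-2.325, -2.11, 0.0]
ft_force: [-0.8, -0.3, 0.4]
finger_gap: 77.3
time_s: 7.3
ee_pos: [469.0, -318.7, 28.2]
tcp_rot: [2.326, 2.11, 0.0]
ft_force: [-0.8, -0.3, -0.1]
finger_gap: 91.0
```

Go down 39 mm to about -11, watching the force, then close.

```bash
python3 -m handwheel '[[[0,0,0.07],[0,0,0]],[[0,0,0.07],[0,0,0]],[[0,0,0],[0,0,0]],[[0,0,0],[0,0,0]]]'
python3 -m handwheel '[[[0.005,0.003,0.055],[0,0,0]],[[0,0,0],[0,0,0]],[[0,0,0],[0,0,0]],[[0,0,0],[0,0,0]]]'
python3 -m handwheel '[[[0,0,0],[0,0,0]],[[0,0,0],[0,0,0]],[[0,0,0],[0,0,0]],[[0,0,0],[0,0,0]],[[0,0,0],[0,0,0]]]' -1 |tail -2
python3 -m handwheel '[[[0,0,0],[0,0,0]],[[0,0,0],[0,0,0]],[[0,0,0],[0,0,0]],[[0,0,0],[0,0,0]],[[0,0,0],[0,0,0]]]'|tail -2
python3 -m handwheel '[[[0,0,0],[0,0,0]],[[0,0,0],[0,0,0]],[[0,0,0],[0,0,0]],[[0,0,0],[0,0,0]],[[0,0,0],[0,0,0]]]'
```

```text
time_s: 7.63
ee_pos: [468.7, -318.6, 0.1]
tcp_rot: [2.326, 2.11, 0.0]
ft_force: [0.8, -0.0, 0.4]
finger_gap: 91.1
time_s: 7.97
ee_pos: [469.3, -317.6, -11.5]
tcp_rot: [2.327, 2.111, 0.0]
ft_force: [0.4, -0.5, -0.4]
finger_gap: 91.3
ft_force: [0.1, -0.7, 0.9]
finger_gap: 61.0
ft_force: [-0.6, -0.3, 0.4]
finger_gap: 27.7
time_s: 9.22
ee_pos: [469.1, -317.5, -11.8]
tcp_rot: [-2.327, -2.111, -0.0]
ft_force: [-0.3, -0.2, -0.4]
finger_gap: 21.6
```

Handle gripped (gap 21.6). Lift and travel to beside the grinder for a wrist look.

```bash
python3 -m handwheel '[[[0,0,-0.03],[0,0,0]],[[0,0,-0.1],[0,0,0]],[[0,0,-0.18],[0,0,0]],[[0,0,-0.2],[0,0,0]],[[0,0,-0.2],[0,0,0]]]'
python3 -m handwheel '[[[0,0,-0.2],[0,0,0]],[[0.05,0.02,-0.2],[0,0,0]],[[0.12,0.04,-0.15],[0,0,0]],[[0.18,0.06,-0.05],[0,0,0]],[[0.19,0.07,0],[0,0,0]]]'|tail -4
python3 -m handwheel '[[[0.19,0.07,0],[0,0,0]],[[0.19,0.07,0],[0,0,0]],[[0.19,0.07,0],[0,0,0]],[[0.19,0.07,0],[0,0,0]],[[0.19,0.07,0],[0,0,0]]]'|tail -4
python3 -m handwheel '[[[0.19,0.07,0],[0,0,0]],[[0.19,0.07,0],[0,0,0]],[[0.1,0.04,0],[0,0,0]],[[0,0,0],[0,0,0]],[[0,0,0],[0,0,0]]]'
python3 -m handwheel '[[[0,0,0],[0,0,0]],[[0,0,0],[0,0,0]]]'
python3 - <<'E'
from h import *
im=grab_frame('wrist');cv2.imwrite('pics/w5.png',im)
for n,z in [('grinder',0),('guard_mouth',100),('roller_line',100),('depth_stop',100),('glass_mid',105),('stick_mid',260)]:
    for m in mark_of('wrist',n)[:2]: print(n,np.round(m['point']),round(m['confidence'],2),np.round(at('wrist',m['point'],z),1))
E
```

```text
time_s: 9.63
ee_pos: [468.6, -317.1, 132.0]
tcp_rot: [-2.326, -2.11, 0.0]
ft_force: [1.9, -1.5, -0.3]
finger_gap: 21.7
ee_pos: [518.7, -213.9, 254.3]
tcp_rot: [2.325, 2.104, 0.003]
ft_force: [0.9, -0.8, -0.3]
finger_gap: 21.8
ee_pos: [605.9, -29.4, 250.8]
tcp_rot: [2.327, 2.111, 0.0]
ft_force: [1.1, -0.5, -0.7]
finger_gap: 21.8
time_s: 10.88
ee_pos: [650.7, 61.8, 250.2]
tcp_rot: [-2.325, -2.113, 0.001]
ft_force: [0.6, 0.5, 0.1]
finger_gap: 21.7
time_s: 11.05
ee_pos: [650.4, 59.6, 250.5]
tcp_rot: [2.328, 2.109, -0.0]
ft_force: [-0.3, 0.5, -0.3]
finger_gap: 21.9
grinder [149. 211.] 0.9 [561.7 116.3   0. ]
guard_mouth [137. 186.] 0.98 [556.3 134.3 100. ]
guard_mouth [147. 354.] 0.19 [744.7 104.5 100. ]
roller_line [ 70. 173.] 0.75 [554.5 204.4 100. ]
roller_line [168. 193.] 0.72 [559.1  99.1 100. ]
glass_mid [171. 194.] 0.75 [560.3  96.6 105. ]
stick_mid [264. 276.] 0.85 [649.2  41.1 260. ]
```

View pics/w5.png

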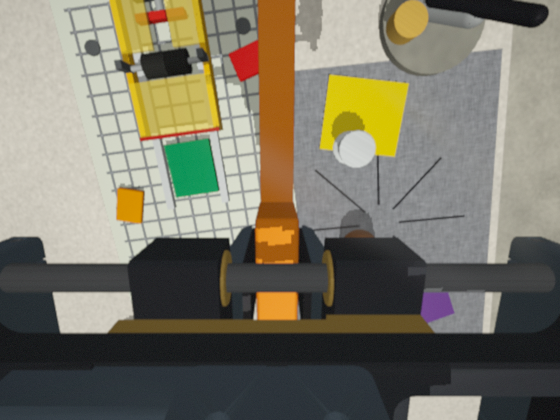

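The wrist view shows the slab at (192,167), guard mouth edge from (144,138) to (219,130), roller at (165,63). I fit the slab and guard edges for heading.

```bash
python3 - <<'E'
from h import *
im=cv2.imread('pics/w5.png');h=cv2.cvtColor(im,cv2.COLOR_BGR2HSV)
def big(m):
    m=cv2.morphologyEx(m,cv2.MORPH_OPEN,np.ones((3,3)));n,l,st,_=cv2.connectedComponentsWithStats(m);return (l==1+st[1:,4].argmax())
g=big(cv2.inRange(h,(45,100,40),(85,255,255)))
W=np.array([at('wrist',(r+.5,c+.5),110)[:2] for r,c in np.argwhere(g)],np.float32)
rc=cv2.minAreaRect(W);print('slab',rc)
y=cv2.inRange(h,(20,120,90),(35,255,255));y[:,230:]=0;y[140:]=0
L=[];Rr=[]
for r in range(15,125,3):
    xs=np.nonzero(y[r])[0]
    if len(xs)>5: L.append(at('wrist',(r+.5,xs.min()),123)[:2]);Rr.append(at('wrist',(r+.5,xs.max()+1),123)[:2])
for n,E in(('L',L),('R',Rr)):
    v=cv2.fitLine(np.float32(E),cv2.DIST_HUBER,0,.01,.01).ravel();print(n,v[2:],np.degrees(np.arctan2(v[0],v[1])),np.ptp(np.array(E)-np.outer(np.array(E)@v[:2],v[:2]),axis=0))
for p in[(138,144),(129,219)]:print(at('wrist',p,123))
# red stripe
red=cv2.inRange(h,(0,150,80),(8,255,220));red[:110]=0;red[145:]=0;red[:,225:]=0
q=np.float32([at('wrist',(r+.5,c+.5),118)[:2] for r,c in np.argwhere(red)]);v=cv2.fitLine(q,cv2.DIST_HUBER,0,.01,.01).ravel();print('red',v[2:],np.degrees(np.arctan2(v[1],v[0])),q.min(0),q.max(0))
E
```

```text
slab ((560.3009643554688, 99.7803726196289), (50.534915924072266, 58.90068817138672), 2.6793696880340576)
L [513.8433  194.76306] 178.33607 [79.46230589  2.30828636]
R [600.93634 191.73416] 178.49347 [1.14068661 0.0300003 ]
[518.9240867  137.48901491 123.        ]
[598.89891935 138.74684604 123.        ]
red [554.567   137.73984] 1.7932005 [512.8025  135.34396] [597.5606  140.00847]
```

```bash
python3 -c "
from h import *
print(at('wrist',(100,276.5),266+8),at('wrist',(195,277),274),at('wrist',(265,277),311))
im=cv2.imread('pics/w5.png')
for r in(20,60,100,150,190):
  x=np.nonzero(cv2.inRange(cv2.cvtColor(im[r:r+1],cv2.COLOR_BGR2HSV),(3,150,60),(22,255,255))[0,250:310])[0]+250; print(r,x.min(),x.max()+1,at('wrist',(r,(x.min()+x.max()+1)/2),274))"
python3 -m handwheel '[[[0,0,0],[0,0,-0.04]],[[0,0,0],[0,0,-0.04]],[[-0.154,-0.09,0],[0,0,0]],[[-0.154,-0.09,0],[0,0,0]],[[-0.154,-0.09,0],[0,0,0]]]'|tail -4
python3 -m handwheel '[[[-0.154,-0.09,0],[0,0,0]],[[-0.154,-0.09,0],[0,0,0]],[[0,0,0.1],[0,0,0]],[[0,0,0.15],[0,0,0]],[[0,0,0.15],[0,0,0]]]'|tail -4
python3 -m handwheel '[[[0,0,0.15],[0,0,0]],[[0,0,0.1],[0,0,0]],[[0,0,0.05],[0,0,0]],[[0,0,0],[0,0,0]],[[0,0,0],[0,0,0]]]'
python3 -m handwheel '[[[0,0,0],[0,0,0]]]'
python3 -c "
from bench import *
from scipy.spatial.transform import Rotation as R
print(R.from_rotvec(sense()['tcp_rot']).as_matrix().round(4),sense()['ee_pos'])"
```

```text
[660.06653987 145.87398811 274.        ] [654.98397638  91.72260047 274.        ] [652.02148562  62.50693754 311.        ]
20 258 295 [664.04648866 185.88245428 274.        ]
60 258 294 [661.84157197 166.47985087 274.        ]
100 260 294 [660.34668776 145.84614329 274.        ]
150 261 293 [657.62171632 118.3441768  274.        ]
190 261 292 [654.98622961  94.80412976 274.        ]
ee_pos: [598.6, -34.0, 250.0]
tcp_rot: [-2.188, -2.254, 0.0]
ft_force: [0.3, -0.6, -0.9]
finger_gap: 21.6
ee_pos: [565.5, -96.9, 170.3]
tcp_rot: [2.19, 2.249, 0.002]
ft_force: [0.3, -0.5, -0.6]
finger_gap: 21.9
time_s: 12.65
ee_pos: [565.5, -96.0, 110.8]
tcp_rot: [2.19, 2.252, 0.0]
ft_force: [-0.7, 0.3, 0.3]
finger_gap: 21.8
time_s: 12.73
ee_pos: [566.2, -96.2, 111.7]
tcp_rot: [2.188, 2.251, 0.002]
ft_force: [-0.6, -0.5, -0.8]
finger_gap: 22.0
[[-2.830e-02  9.996e-01  2.200e-03]
 [ 9.996e-01  2.830e-02 -6.000e-04]
 [-7.000e-04  2.200e-03 -1.000e+00]] [566.18519577 -96.16320962 111.68544406]
```

```bash
python3 -m handwheel '[[[0,0,0.06],[0,0,0]],[[0,0,0.06],[0,0,0]],[[0,0,0],[0,0,0]],[[0,0,0],[0,0,0]],[[0,0,0],[0,0,0]]]'
python3 - <<'E'
from h import *
a=grab_frame('side')[150:240,245:335];b=grab_frame('scene')[185:275,250:340];w=grab_frame('wrist');cv2.imwrite('pics/w6.png',w)
cv2.imwrite('pics/t6.png',np.hstack([cv2.resize(np.hstack([a,b]),None,fx=4,fy=4,interpolation=cv2.INTER_CUBIC)]))
for c in('side','scene'):
  for m in mark_of(c,'stick_mid')[:1]:print(c,m,at(c,m['point'],125))
E
```

```text
time_s: 13.15
ee_pos: [565.9, -96.1, 87.5]
tcp_rot: [2.189, 2.252, 0.001]
ft_force: [-1.3, 0.7, -0.5]
finger_gap: 21.9
side {'point': [205.4, 311.4], 'confidence': 0.8} [573.16512281 -86.93115558 125.        ]
scene {'point': [197.5, 246.4], 'confidence': 0.65} [ 560.21478792 -106.9134809   125.        ]
```

View pics/t6.png

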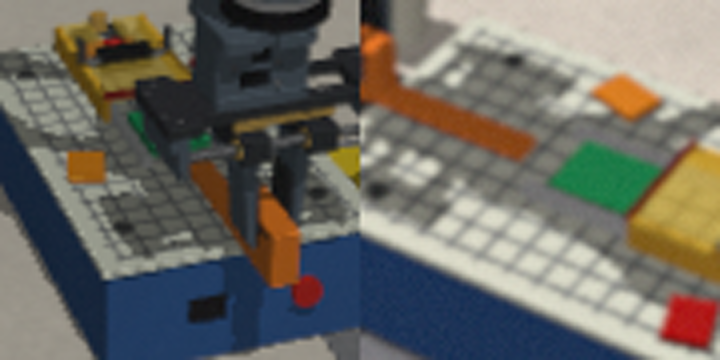

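Nose is on the deck line behind the slab's middle (scene crop: tip (530,150), slab rear middle (567,167)). Feeding forward.

```bash
python3 -m handwheel '[[[0.03,0,0],[0,0,0]],[[0.03,0,0],[0,0,0]],[[0.02,0,0],[0,0,0]],[[0.02,0,0],[0,0,0]],[[0.02,0,0],[0,0,0]]]'
python3 -m handwheel '[[[0.04,0,0],[0,0,0]],[[0.04,0,0],[0,0,0]],[[0.04,0,0],[0,0,0]],[[0.04,0,0],[0,0,0]]]'
python3 -m handwheel '[[[0.03,0,0],[0,0,0]],[[0.03,0,0],[0,0,0]],[[0.03,0,0],[0,0,0]],[[0.03,0,0],[0,0,0]]]'
```

```text
time_s: 13.82
ee_pos: [564.4, -71.3, 86.2]
tcp_rot: [-2.189, -2.253, 0.0]
ft_force: [-0.4, -0.0, -0.5]
finger_gap: 21.8
time_s: 14.15
ee_pos: [563.5, -38.9, 86.2]
tcp_rot: [-2.19, -2.253, 0.0]
ft_force: [-0.3, 0.9, -0.5]
finger_gap: 21.8
time_s: 14.48
ee_pos: [562.9, -15.4, 86.2]
tcp_rot: [-2.19, -2.253, 0.0]
ft_force: [-0.5, -0.6, -0.9]
finger_gap: 22.0
```

```bash
for i in 1; do
python3 -m handwheel '[[[0.02,0,0],[0,0,0]],[[0.02,0,0],[0,0,0]]]'|grep -E "ee_pos|ft_"; 
python3 -m handwheel '[[[0.02,0,0],[0,0,0]],[[0.015,0,0],[0,0,0]]]'|grep -E "ee_pos|ft_"
python3 -m handwheel '[[[0.01,0,0],[0,0,0]],[[0.01,0,0],[0,0,0]]]'|grep -E "ee_pos|ft_"
python3 -m handwheel '[[[0.01,0,0],[0,0,0]],[[0.01,0,0],[0,0,0]]]'|grep -E "ee_pos|ft_"
python3 -m handwheel '[[[0.01,0,0],[0,0,0]],[[0.01,0,0],[0,0,0]]]'|grep -E "ee_pos|ft_"; done
python3 - <<'E'
from h import *
w=grab_frame('wrist');cv2.imwrite('pics/w7.png',w)
E
```

```text
ee_pos: [562.7, -7.5, 86.2]
ft_force: [-0.7, -0.8, -0.7]
ee_pos: [562.5, -0.6, 86.2]
ft_force: [0.5, -0.6, -1.0]
ee_pos: [562.4, 3.2, 86.2]
ft_force: [0.8, -6.8, 0.5]
ee_pos: [562.5, 6.4, 86.4]
ft_force: [-0.1, -5.8, 0.8]
ee_pos: [562.3, 10.6, 86.3]
ft_force: [0.2, -3.9, -0.3]
```

View pics/w7.png

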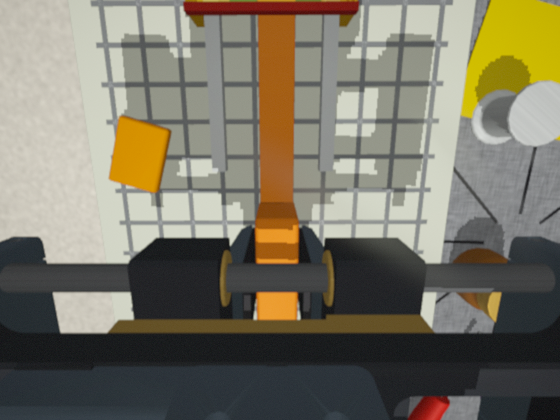

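Nose runs centred between the fences (nose cols 262–296, fences 207–225 and 320–338) into the mouth. The roller bump came at TCP y≈3. Now 1–2 mm steps to feel the stop.

```bash
python3 -m handwheel '[[[0.01,0,0],[0,0,0]],[[0.01,0,0],[0,0,0]]]'|grep -E "ee_pos|ft_"
python3 -m handwheel '[[[0.01,0,0],[0,0,0]],[[0.01,0,0],[0,0,0]]]'|grep -E "ee_pos|ft_"
python3 -m handwheel '[[[0.005,0,0],[0,0,0]],[[0.005,0,0],[0,0,0]]]'|grep -E "ee_pos|ft_"
python3 -m handwheel '[[[0.005,0,0],[0,0,0]],[[0.005,0,0],[0,0,0]]]'|grep -E "ee_pos|ft_"
python3 -m handwheel '[[[0.005,0,0],[0,0,0]],[[0.005,0,0],[0,0,0]]]'|grep -E "ee_pos|ft_"
```

```text
ee_pos: [562.2, 14.7, 86.3]
ft_force: [-0.2, -4.9, 1.0]
ee_pos: [562.0, 19.0, 86.2]
ft_force: [0.8, -5.1, -0.2]
ee_pos: [561.9, 21.2, 86.2]
ft_force: [0.8, -4.8, -0.0]
ee_pos: [561.8, 23.1, 86.2]
ft_force: [0.5, -5.3, 1.6]
ee_pos: [561.7, 25.1, 86.2]
ft_force: [0.3, -5.2, 0.4]
```

```bash
m(){ o=$(cat); echo "$o"|grep -E "ee_pos|ft_"|tr '\n' ' ';echo; f=$(echo "$o"|sed -n 's/ft_force: \[[^,]*, \([^,]*\),.*/\1/p'); if (( $(echo "$f < -7.2"|bc -l 2>/dev/null || python3 -c "print(int($f < -7.2))") )); then exit 0; fi; }
python3 -m handwheel '[[[0.005,0,0],[0,0,0]]]'>o; m<o
python3 -m handwheel '[[[0.005,0,0],[0,0,0]]]'>o; m<o
python3 -m handwheel '[[[0.005,0,0],[0,0,0]]]'>o; m<o
python3 -m handwheel '[[[0.005,0,0],[0,0,0]]]'>o; m<o
python3 -m handwheel '[[[0.005,0,0],[0,0,0]]]'>o; m<o
python3 -m handwheel '[[[0.005,0,0],[0,0,0]]]'>o; m<o
python3 -m handwheel '[[[0.005,0,0],[0,0,0]]]'>o; m<o
python3 -m handwheel '[[[0.005,0,0],[0,0,0]]]'>o; m<o
python3 -m handwheel '[[[0.005,0,0],[0,0,0]]]'>o; m<o
python3 -m handwheel '[[[0.005,0,0],[0,0,0]]]'>o; m<o
python3 -m handwheel '[[[0.005,0,0],[0,0,0]]]'>o; m<o
python3 -m handwheel '[[[0.005,0,0],[0,0,0]]]'>o; m<o
```

```text
ee_pos: [561.7, 26.2, 86.2] ft_force: [0.1, -4.6, 0.0] 
ee_pos: [561.7, 27.2, 86.2] ft_force: [-0.0, -4.2, 1.0] 
ee_pos: [561.6, 28.2, 86.2] ft_force: [0.5, -4.8, 0.4] 
ee_pos: [561.6, 29.1, 86.2] ft_force: [0.3, -6.0, 0.8] 
ee_pos: [561.6, 30.2, 86.2] ft_force: [-0.3, -4.6, 0.7] 
ee_pos: [561.6, 31.2, 86.2] ft_force: [0.7, -5.4, 1.3] 
ee_pos: [561.5, 32.2, 86.2] ft_force: [-0.3, -4.5, 0.8] 
ee_pos: [561.5, 33.2, 86.2] ft_force: [-0.3, -4.6, 0.9] 
ee_pos: [561.5, 34.2, 86.2] ft_force: [-0.0, -5.8, 0.1] 
ee_pos: [561.4, 35.2, 86.2] ft_force: [0.7, -5.6, 0.1] 
ee_pos: [561.4, 36.1, 86.2] ft_force: [-0.1, -3.8, 0.8] 
ee_pos: [561.4, 37.2, 86.2] ft_force: [0.6, -5.0, -0.4]
```

Slide force about 5.0 N; continuing the same way.

```bash
m(){ grep -E "ee_pos|ft_" o|tr '\n' ' ';echo; f=$(sed -n 's/ft_force: \[[^,]*, \([^,]*\),.*/\1/p' o); [ $(python3 -c "print(int($f < -7.4))") = 1 ] && exit 0; }
python3 -m handwheel '[[[0.005,0,0],[0,0,0]]]'>o; m
python3 -m handwheel '[[[0.005,0,0],[0,0,0]]]'>o; m
python3 -m handwheel '[[[0.005,0,0],[0,0,0]]]'>o; m
python3 -m handwheel '[[[0.005,0,0],[0,0,0]]]'>o; m
python3 -m handwheel '[[[0.005,0,0],[0,0,0]]]'>o; m
python3 -m handwheel '[[[0.005,0,0],[0,0,0]]]'>o; m
python3 -m handwheel '[[[0.005,0,0],[0,0,0]]]'>o; m
python3 -m handwheel '[[[0.005,0,0],[0,0,0]]]'>o; m
python3 -m handwheel '[[[0.005,0,0],[0,0,0]]]'>o; m
python3 -m handwheel '[[[0.005,0,0],[0,0,0]]]'>o; m
python3 -m handwheel '[[[0.005,0,0],[0,0,0]]]'>o; m
python3 -m handwheel '[[[0.005,0,0],[0,0,0]]]'>o; m
python3 -m handwheel '[[[0.005,0,0],[0,0,0]]]'>o; m
python3 -m handwheel '[[[0.005,0,0],[0,0,0]]]'>o; m
```

```text
ee_pos: [561.4, 38.2, 86.2] ft_force: [0.1, -5.2, 1.1] 
ee_pos: [561.3, 39.2, 86.2] ft_force: [0.5, -5.4, 0.4] 
ee_pos: [561.3, 40.2, 86.2] ft_force: [-0.2, -4.8, 0.5] 
ee_pos: [561.3, 41.2, 86.2] ft_force: [-0.2, -4.4, 0.3] 
ee_pos: [561.3, 42.1, 86.2] ft_force: [-0.4, -5.1, 0.3] 
ee_pos: [561.2, 43.2, 86.2] ft_force: [-0.9, -5.4, 0.2] 
ee_pos: [561.2, 44.2, 86.2] ft_force: [-0.4, -5.8, 0.5] 
ee_pos: [561.2, 45.1, 86.2] ft_force: [0.2, -5.5, 0.2] 
ee_pos: [561.1, 46.1, 86.2] ft_force: [0.4, -4.9, -0.0] 
ee_pos: [561.1, 47.2, 86.2] ft_force: [0.3, -5.2, 0.3] 
ee_pos: [561.1, 48.2, 86.2] ft_force: [0.2, -4.5, 0.4] 
ee_pos: [561.1, 49.2, 86.2] ft_force: [0.0, -5.0, 0.6] 
ee_pos: [561.0, 50.2, 86.2] ft_force: [-0.0, -5.1, 0.8] 
ee_pos: [561.0, 51.1, 86.2] ft_force: [-0.2, -4.9, 0.7]
```

```bash
m(){ grep -E "ee_pos|ft_" o|tr '\n' ' ';echo; f=$(sed -n 's/ft_force: \[[^,]*, \([^,]*\),.*/\1/p' o); [ $(python3 -c "print(int($f < -7.4))") = 1 ] && exit 0; }
python3 -m handwheel '[[[0.005,0,0],[0,0,0]]]'>o; m
python3 -m handwheel '[[[0.005,0,0],[0,0,0]]]'>o; m
python3 -m handwheel '[[[0.005,0,0],[0,0,0]]]'>o; m
python3 -m handwheel '[[[0.005,0,0],[0,0,0]]]'>o; m
python3 -m handwheel '[[[0.005,0,0],[0,0,0]]]'>o; m
python3 -m handwheel '[[[0.005,0,0],[0,0,0]]]'>o; m
python3 -m handwheel '[[[0.005,0,0],[0,0,0]]]'>o; m
python3 -m handwheel '[[[0.005,0,0],[0,0,0]]]'>o; m
```

```text
ee_pos: [561.0, 52.2, 86.2] ft_force: [-0.4, -4.5, 0.7] 
ee_pos: [561.0, 53.1, 86.2] ft_force: [0.1, -8.6, 0.9]
```

```bash
python3 -m handwheel '[[[0.003,0,0],[0,0,0]],[[0,0,0],[0,0,0]]]'|grep -E "ee_pos|ft_"
python3 -m handwheel '[[[0.002,0,0],[0,0,0]],[[0,0,0],[0,0,0]]]'|grep -E "ee_pos|ft_"
```

```text
ee_pos: [561.0, 53.4, 86.3]
ft_force: [-0.3, -8.0, 0.9]
ee_pos: [561.0, 53.5, 86.3]
ft_force: [0.3, -10.8, 1.8]
```

```bash
python3 -m handwheel '[[[0.003,0,0],[0,0,0]],[[0,0,0],[0,0,0]]]'|grep -E "ee_pos|ft_"
python3 -m handwheel '[[[0,0,0],[0,0,0]]]'|grep -E "ft_"
python3 -m handwheel '[[[0,0,0],[0,0,0]]]'|grep -E "ft_"
```

```text
ee_pos: [561.1, 53.9, 86.4]
ft_force: [-0.3, -12.6, 1.9]
ft_force: [0.2, -12.5, 2.3]
ft_force: [-0.3, -12.5, 2.3]
```

```bash
python3 -m handwheel '[[[0.004,0,0],[0,0,0]],[[0,0,0],[0,0,0]]]'|grep -E "ee_pos|ft_"
python3 -m handwheel '[[[0,0,0],[0,0,0]]]'|grep -E "ft_"
python3 -m handwheel '[[[0,0,0],[0,0,0]]]'|grep -E "ft_"
```

```text
ee_pos: [561.1, 54.4, 86.4]
ft_force: [0.1, -14.3, 2.8]
ft_force: [0.9, -14.5, 2.8]
ft_force: [0.2, -15.0, 2.1]
```

```bash
python3 -m handwheel '[[[0.001,0,0],[0,0,0]],[[0,0,0],[0,0,0]],[[0,0,0],[0,0,0]],[[0,0,0],[0,0,0]],[[0,0,0],[0,0,0]]]'|grep -E "ee_pos|ft_"
python3 -m handwheel '[[[0,0,0],[0,0,0]],[[0,0,0],[0,0,0]],[[0,0,0],[0,0,0]],[[0,0,0],[0,0,0]],[[0,0,0],[0,0,0]]]'|grep -E "ee_pos|ft_|time"
python3 -m handwheel '[[[0,0,0],[0,0,0]],[[0,0,0],[0,0,0]],[[0,0,0],[0,0,0]],[[0,0,0],[0,0,0]],[[0,0,0],[0,0,0]]]'|grep -E "ee_pos|ft_|finger"
```

```text
ee_pos: [561.1, 54.4, 86.4]
ft_force: [-0.2, -16.8, 3.3]
time_s: 20.37
ee_pos: [561.1, 54.4, 86.4]
ft_force: [0.5, -16.0, 3.6]
ee_pos: [561.1, 54.4, 86.4]
ft_force: [0.4, -16.2, 3.9]
finger_gap: 21.6
```

Held at about 16 N total, about 11 N beyond the 5 N slide, for over a second. Drawing the stick out.

```bash
python3 -m handwheel '[[[-0.01,0,0],[0,0,0]],[[-0.02,0,0],[0,0,0]],[[-0.04,0,0],[0,0,0]],[[-0.08,0,0],[0,0,0]],[[-0.1,0,0],[0,0,0]]]'|grep -E "ee_pos|ft_"
python3 -m handwheel '[[[-0.1,0,0],[0,0,0]],[[-0.08,0,0],[0,0,0]],[[-0.05,0,0],[0,0,0]],[[0,0,0],[0,0,0]],[[0,0,0],[0,0,0]]]'
python3 -m handwheel '[[[0,0,-0.05],[0,0,0]],[[0,0,-0.15],[0,0,0]],[[0,0,-0.2],[0,0,0]],[[0,0,-0.2],[0,0,0]],[[0,0,-0.15],[0,0,0]]]'|grep -E "ee_pos|ft_"
python3 -m handwheel '[[[0,0,0],[0,0,0]],[[0,0,0],[0,0,0]],[[0,0,0],[0,0,0]]]'
python3 - <<'E'
from h import *
w=grab_frame('wrist');cv2.imwrite('pics/w8.png',w)
a=grab_frame('scene')[170:280,240:410];cv2.imwrite('pics/sc8.png',cv2.resize(a,None,fx=4,fy=4,interpolation=cv2.INTER_CUBIC))
h=cv2.cvtColor(w,cv2.COLOR_BGR2HSV);s=sense()['ee_pos'];u=sense()['ee_pos'][2]+15.8
for r in(20,60,100,150,190):
  x=np.nonzero(cv2.inRange(h[r:r+1],(3,150,60),(18,255,255))[0,250:310])[0]+250; print(r,x.min() if len(x) else 0,x.max()+1 if len(x) else 0)
print(s,[np.round(m['point']) for m in boxes_of('wrist','x')] if 0 else '')
E
```

```text
ee_pos: [562.1, 5.8, 86.1]
ft_force: [-0.2, 0.4, -0.5]
time_s: 21.62
ee_pos: [563.5, -40.4, 86.2]
tcp_rot: [-2.191, -2.251, -0.0]
ft_force: [-0.1, 0.7, -0.6]
finger_gap: 22.4
ee_pos: [563.9, -39.3, 240.3]
ft_force: [1.5, 0.4, -0.5]
time_s: 22.28
ee_pos: [563.1, -39.5, 236.1]
tcp_rot: [-2.188, -2.253, 0.0]
ft_force: [0.2, 0.2, -1.5]
finger_gap: 22.0
20 258 295
60 259 294
100 259 294
150 261 293
190 261 292
[562.72173141 -39.7333067  235.05663898]
```

View pics/sc8.png

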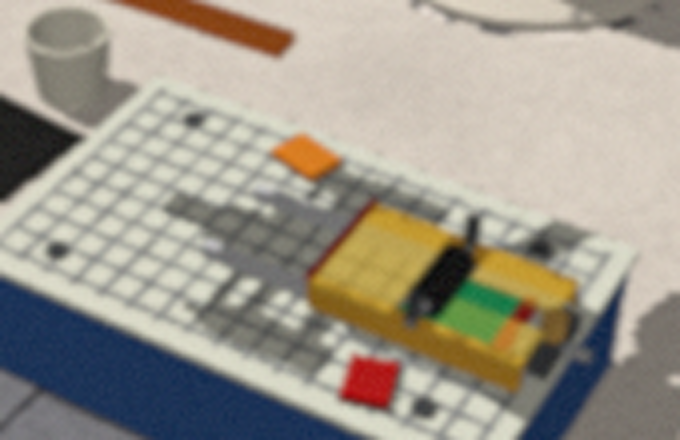

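Scene crop: slab green beyond the roller, its front at the red face (523,310); offcuts unmoved. Return to the mat.

```bash
python3 -m handwheel '[[[0,0,0],[0,0,0.04]],[[0,0,0],[0,0,0.04]],[[-0.178,-0.042,0],[0,0,0]],[[-0.178,-0.042,0],[0,0,0]],[[-0.178,-0.042,0],[0,0,0]]]'|grep -E "ee_pos|ft_"
python3 -m handwheel '[[[-0.178,-0.042,0],[0,0,0]],[[-0.178,-0.042,0],[0,0,0]],[[-0.178,-0.042,0],[0,0,0]],[[-0.178,-0.042,0],[0,0,0]],[[-0.178,-0.042,0],[0,0,0]]]'|grep -E "ee_pos|ft_"
python3 -m handwheel '[[[0,0,0.1],[0,0,0]],[[0,0,0.15],[0,0,0]],[[0,0,0.2],[0,0,0]],[[0,0,0.2],[0,0,0]],[[0,0,0.15],[0,0,0]]]'|grep -E "ee_pos|ft_"
python3 -m handwheel '[[[0,0,0.1],[0,0,0]],[[0,0,0.1],[0,0,0]],[[0,0,0.05],[0,0,0]],[[0,0,0],[0,0,0]],[[0,0,0],[0,0,0]]]'
python3 -m handwheel '[[[0,0,0],[0,0,0]],[[0,0,0],[0,0,0]]]'
```

```text
ee_pos: [527.0, -144.5, 235.0]
ft_force: [-0.1, -1.6, -0.6]
ee_pos: [467.7, -318.3, 235.1]
ft_force: [1.2, -0.4, -0.4]
ee_pos: [467.3, -315.9, 72.5]
ft_force: [1.4, -0.2, -1.5]
time_s: 24.05
ee_pos: [468.8, -316.9, 26.0]
tcp_rot: [-2.326, -2.11, 0.0]
ft_force: [-0.6, -0.3, -0.4]
finger_gap: 22.2
time_s: 24.22
ee_pos: [469.7, -317.7, 27.4]
tcp_rot: [2.326, 2.109, 0.0]
ft_force: [-0.1, -0.1, -1.8]
finger_gap: 21.8
```

```bash
python3 -m handwheel '[[[0,0,0.08],[0,0,0]],[[0,0,0.06],[0,0,0]],[[0,0,0.03],[0,0,0]],[[0,0,0],[0,0,0]],[[0,0,0],[0,0,0]]]'|grep -E "ee_pos|ft_"
python3 -m handwheel '[[[0,0,0.01],[0,0,0]],[[0,0,0],[0,0,0]],[[0,0,0],[0,0,0]]]'|grep -E "ee_pos|ft_"
python3 -m handwheel '[[[0,0,0.006],[0,0,0]],[[0,0,0],[0,0,0]],[[0,0,0],[0,0,0]]]'|grep -E "ee_pos|ft_"
```

```text
ee_pos: [469.2, -317.4, -7.2]
ft_force: [0.3, -0.4, -0.1]
ee_pos: [469.2, -317.4, -9.3]
ft_force: [0.1, 0.3, -0.7]
ee_pos: [469.0, -317.2, -11.0]
ft_force: [0.3, 0.8, -0.8]
```

```bash
python3 -m handwheel '[[[0,0,0.004],[0,0,0]],[[0,0,0],[0,0,0]],[[0,0,0],[0,0,0]]]'|grep -E "ee_pos|ft_"
python3 -m handwheel '[[[0,0,0.002],[0,0,0]],[[0,0,0],[0,0,0]],[[0,0,0],[0,0,0]]]'|grep -E "ee_pos|ft_"
```

```text
ee_pos: [469.0, -317.2, -11.8]
ft_force: [-0.2, -0.2, -0.3]
ee_pos: [469.0, -317.2, -11.8]
ft_force: [-2.1, 1.3, 8.0]
```

Contact with the mat (8 N). Releasing.

```bash
python3 -m handwheel '[[[0,0,0],[0,0,0]],[[0,0,0],[0,0,0]],[[0,0,0],[0,0,0]],[[0,0,0],[0,0,0]],[[0,0,0],[0,0,0]]]' 1 |grep -E "ft_|fing"
python3 -m handwheel '[[[0,0,0],[0,0,0]],[[0,0,0],[0,0,0]],[[0,0,0],[0,0,0]],[[0,0,0],[0,0,0]],[[0,0,0],[0,0,0]]]'|grep -E "ft_|fing"
python3 -m handwheel '[[[0,0,-0.05],[0,0,0]],[[0,0,-0.15],[0,0,0]],[[0,0,-0.2],[0,0,0]],[[0,0,-0.2],[0,0,0]],[[0,0,-0.2],[0,0,0]]]'|grep -E "ee_|ft_|fing"
python3 -m handwheel '[[[0,0,-0.2],[0,0,0]],[[0,0,-0.2],[0,0,0]],[[0,0,0],[0,0,0]],[[0,0,0],[0,0,0]],[[0,0,0],[0,0,0]]]'
python3 - <<'E'
from h import *
w=grab_frame('wrist');sd=grab_frame('side');sc=grab_frame('scene')
for m in mark_of('wrist','stick_mid')[:2]+mark_of('wrist','mat')[:1]: print(m,at('wrist',m['point'],26.5))
h=cv2.cvtColor(w,cv2.COLOR_BGR2HSV);m=cv2.inRange(h,(5,150,130),(22,255,255));n,l,st,ce=cv2.connectedComponentsWithStats(m)
for i in range(1,n):
  if st[i,4]>200: print(st[i])
cv2.imwrite('pics/f.png',np.hstack([cv2.resize(w[40:260,180:360],(330,403)),cv2.resize(sd[135:335,200:400],(403,403))]))
E
```

```text
ft_force: [-0.2, -1.0, -0.1]
finger_gap: 52.1
ft_force: [0.2, 0.3, -0.9]
finger_gap: 85.8
ee_pos: [468.6, -316.9, 150.4]
ft_force: [1.0, -0.3, -1.5]
finger_gap: 91.5
time_s: 27.3
ee_pos: [468.7, -316.9, 228.0]
tcp_rot: [2.327, 2.111, 0.0]
ft_force: [-0.0, 0.1, -0.1]
finger_gap: 91.3
{'point': [189.7, 275.7], 'confidence': 0.98} [ 467.66844028 -320.64341096   26.5       ]
{'point': [272.1, 212.2], 'confidence': 0.63} [ 365.51503348 -430.38178917   26.5       ]
{'point': [156.3, 282.7], 'confidence': 0.96} [ 481.10148545 -277.73378789   26.5       ]
[ 269   79   17   87 1384]
[269 168  17  55 932]
[203 292  13  36 291]
```

View pics/f.png

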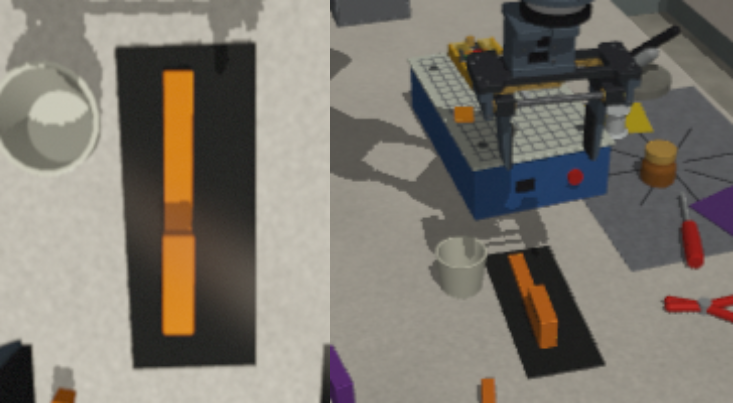

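The stick lies flat on the mat (handle (178,285), nose (178,130) in the left view), pot and everything else in place, gripper clear. Handing in.

```bash
python3 -c "
from bench import *
print(hand_in(), sense()['time_s'])"
```

```text
the job is handed in; nothing more can be done
the job is handed in; nothing more can be done
```

I fed the slab home against the red stop, put the push stick back flat on its mat, and handed the job in at about 27 s of the 72 s allowed.

- **Feed and press:** The slab took about 5 N to slide once it was past the roller. I felt the stop at a TCP y of about 53. I held about 16 N in total, roughly 11 N on the stop, for just over a second. The highest total reading was 16.8 N, so the stop never saw 20 N.
- **Last checks:** The scene picture shows the slab's front at the red face after I drew the stick out. The final wrist and side pictures show the stick on the mat, and everything else in view where it was. The gripper was clear and read no force.
- **What disagreed:** The fingertips really sit about 28 mm above the reported TCP. My first grasp therefore closed just too high on nothing, with no contact and nothing moved. I corrected the height from the camera images and the second grasp held.

I set the stick down with about 8 N on the mat. I took no picture of the slab after the one at withdrawal.

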